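# Finger-trace the touch row of a sprung circuit panel

### The job

Test the row of brass touch contacts on the green sprung circuit panel: with your fingertips lightly follow the white line, touching the five domes one after another from the orange-ringed one to the green-ringed one, and finish while still holding the fingertips on the green-ringed dome, so that the panel stays slightly pushed down there and no other dome is touched. Never push the panel down to its stop or lift it, pick nothing up, and leave the loose things around it where they are.

Things in the scene. Friction and masses are not known exactly. Their poses are not given: they have to be found in the camera images.
- fixture: fixed dark steel test fixture on the blue mat: a plate 150 mm (its x) by 370 mm (its y), 8 mm thick, origin at the centre of its underside, z up; it may stand turned any way round. Its two ends stick out 50 mm beyond the panel. The green circuit panel floats on springs over it.
- panel_top (a point): centre of the top face of the green circuit panel, 130 (fixture's x) by 270 (y) by 5 mm; at rest 37 mm above the fixture's origin, sinking with the panel. Connectors up to 9 mm tall stand along its two long edges, 35 mm or more from the domes' centres.
- panel (a joint): how far the sprung panel is pushed down from rest, in m: 0 at rest (within 0.5 mm), positive down, at its hard stop at 0.014; negative when lifted. It slides straight up and down without tilting. Spring about 700 N/m with some damping: about 2.8 N pushes it 4 mm down, about 8 N pushes it to 12 mm; it comes back up by itself.
- dome1: brass contact dome number 1 of five along the white zigzag line printed on the panel, the START: it sits in an orange ring 32 mm across; round, shallow, 24 mm across, fixed to the panel and sinking with it. Origin at the centre of its underside, on the panel's top face; its rounded crown is 3 mm above the origin. Neighbouring domes are about 50 mm apart, centre to centre.
- dome2: brass contact dome number 2 of five along the white zigzag line printed on the panel; round, shallow, 24 mm across, fixed to the panel and sinking with it. Origin at the centre of its underside, on the panel's top face; its rounded crown is 3 mm above the origin. Neighbouring domes are about 50 mm apart, centre to centre.
- dome3: brass contact dome number 3 of five along the white zigzag line printed on the panel; round, shallow, 24 mm across, fixed to the panel and sinking with it. Origin at the centre of its underside, on the panel's top face; its rounded crown is 3 mm above the origin. Neighbouring domes are about 50 mm apart, centre to centre.
- dome4: brass contact dome number 4 of five along the white zigzag line printed on the panel; round, shallow, 24 mm across, fixed to the panel and sinking with it. Origin at the centre of its underside, on the panel's top face; its rounded crown is 3 mm above the origin. Neighbouring domes are about 50 mm apart, centre to centre.
- dome5: brass contact dome number 5 of five along the white zigzag line printed on the panel, the LAST: it sits in a bright green ring 32 mm across; round, shallow, 24 mm across, fixed to the panel and sinking with it. Origin at the centre of its underside, on the panel's top face; its rounded crown is 3 mm above the origin. Neighbouring domes are about 50 mm apart, centre to centre.
- jar: small amber glass jar with a white cap, 32 mm across, 30 mm tall, standing on the fixture base beyond the green end of the row; loose, not part of the job. Origin at the centre of its underside.
- weight: small steel weight with a neck and a knob, 28 mm across, 34 mm tall, standing on the fixture base beyond the orange end of the row; loose, not part of the job. Origin at the centre of its underside.
- spool: blue and silver solder reel lying flat, 56 mm across, 36 mm tall, on the mat beside the fixture; loose, not part of the job. Origin at the centre of its underside.
- screwdriver: red-handled screwdriver, 150 mm long, lying on the mat beside the fixture; loose, not part of the job. Origin at the middle of its length, on its underside.
- bottle: white plastic bottle with a red cap, 56 mm across, 130 mm tall; loose, not part of the job. Origin at the centre of its underside.
- tray: orange parts tray, 100 x 140 x 30 mm, open, with dividers; loose, not part of the job. Origin at the centre of its underside.
- tipcup: steel cup, 60 mm across, 45 mm tall; loose, not part of the job. Origin at the centre of its underside.

How it is judged (in metres and radians):
On the way, in this order (a step that is already met when the one before it is completed fails the run):
1. the fingertips touch dome 1 (orange ring) (contact force between the fingers and dome1 above 0.2 N and contact force between the fingers and dome2 below 0.05 N), for 0.05 s.
2. the fingertips touch dome 2 (contact force between the fingers and dome2 above 0.2 N and contact force between the fingers and dome3 below 0.05 N), for 0.05 s.
3. the fingertips touch dome 3 (contact force between the fingers and dome3 above 0.2 N and contact force between the fingers and dome4 below 0.05 N), for 0.05 s.
4. the fingertips touch dome 4 (contact force between the fingers and dome4 above 0.2 N and contact force between the fingers and dome5 below 0.05 N), for 0.05 s.
At the end, for the whole second after the job is handed in: The fingertips rest on the green-ringed dome 5 with more than 0.3 N, the panel is held 0.8 to 12 mm down, no other dome is touched, and every loose thing is within 15 mm of its starting place (contact force between the fingers and dome5 above 0.3 N and value of joint panel between 0.0008 and 0.012 m and contact force between the fingers and dome1 below 0.05 N and contact force between the fingers and dome2 below 0.05 N and contact force between the fingers and dome3 below 0.05 N and contact force between the fingers and dome4 below 0.05 N and distance of each of jar, weight, spool, screwdriver, bottle, tray, tipcup from where it was at the start of the episode below 0.015 m); the arm keeps its last pose, push and grip.
It fails at once if the panel is pushed down to its stop (more than 12 mm) (value of joint panel above 0.012 m).
It fails at once if the panel is lifted (more than 6 mm above rest) (value of joint panel below -0.006 m).
It fails at once if a loose thing around the panel is moved or lifted by more than 15 mm (distance of any of jar, weight, spool, screwdriver, bottle, tray, tipcup from where it was at the start of the episode above 0.015 m).
It also fails if it takes over 38 s, if anything falls off the work surface, if the arm or the gripper's body presses on something with over 40 N, if the wrist force passes 120 N, or if a joint passes its speed limit or range.

### The arm

A 6-joint arm with a two-finger parallel gripper is mounted at the origin on the work surface. World frame = base frame: x ahead of the robot, y to its left, z up, the work surface at z = 0. Lengths are in mm, angles in rad, forces in N, time in s.
With the tool pointing down it reaches from about 150 to 775 mm from the base axis. Payload 6.1 kg.
Tool frame: the origin (TCP) lies on the mounting face of the last link; the fingertips stand 173 mm ahead of it and the grasp point (between the pads) lies 155 mm ahead of it; z points along the fingers, y is the line along which they close (so a half turn about z gives the same grasp; the last joint's range is limited). The gripper opens to 85 mm and grips with 20 to 120 N. Pads are 22 mm wide; open, the fingers measure 114 mm over their backs; the gripper's body (76 mm by 85 mm) begins 54 mm behind the grasp point. The pads swing forward as they close: fully open they stand 13 mm farther back than shut.
Start: joints at [1.35, 0.126, -0.04, 1.405, 0, 1.571], TCP at [114.975, 512.24, 404.695] pointing down, gripper open.
Joint ranges: [-2.72, 2.72], [-0.95, 1.95], [-1.27, 1.35], [-1.78, 2.02], [-1.46, 1.47], [-3.14, 3.14]. Speed limits (rad/s): [2.39, 2.39, 3.01, 3.14, 3.14, 3.14].

### API

Orientations are given as a 3x3 rotation matrix whose columns are the frame's x, y, z axes.
In Python, from rig import manip gives the robot as it stands.
- The arm moves only by the shell command python3 -m crank 'ROWS'. ROWS is JSON, a list of rows, each a list of 5 numbers: the closure, from 0 (fully open) to 1 (shut), then the shift along the tool's x, y, z scaled (see below), then the turn about the tool's z scaled (see below). A call has 1 to 8 rows; each row is the pose to reach, as a shift and turn from the pose commanded when the call began, along the tool's axes at that moment, turning the shorter way round; what a row does not reach only later rows make up. The controller multiplies each number of a shift by 1 m and each number of a turn by 180 degrees. A row lasts 1/10 s, in which the tool goes at most 50 mm and 8.59 degrees, less where a joint would pass 70% of its speed; a pose out of reach is approached as far as the arm can. A call with a number of a shift or a turn outside -1 to 1 is refused whole. A call with a gripper value outside its range is refused whole. The fingers move at their own pace and stop on an object; the grip force is fixed at half the most. Time passes only in rows, so rows that repeat a pose let the fingers close. It gives the time, the measured TCP pose, the force, the opening and the grip force at its end, in the units of the state.
- manip.get_state(): the state, without advancing time (a new reading comes with each control period).
- manip.grab_frame(name): name is "side" or "top" or "wrist"; returns a dict with "color" (384x512x3 uint8, red, green, blue), "depth" (384x512 float32, mm along the optical axis (not along the pixel's ray), 0 where there is no reading), "fx", "fy", "cx", "cy" (pixels), "world_from_camera" (4x4, takes a point from camera to world coordinates). Camera axes: x right, y up, looking along -z (the intrinsics and any distortion apply to the point x, -y, -z); pixel columns grow to the right and rows downward; lengths in mm; the calibration is good to about 2 mm. A picture is of the moment at which its call begins.
- manip.close_job(): hands the job in; it is judged then, once.
The state is a dict: "time": time; "qpos": joint angles; "qvel": joint speeds; "joint_torque": joint torques, N m; "tool_pos": TCP position; "tool_rot": TCP orientation; "contact_force": force on the tool from outside, world axes, zero at the start; "torque": the same for the moment, N m; "gripper_width": finger opening in mm; "grasp_force": force on a finger pad.
Only numpy, scipy, OpenCV 4.12 (cv2) and the standard library are available. Lean on these libraries where they do the work, as an engineer would, in place of code of your own. Each camera call takes 0.05 s, during which the arm holds its last target. There are 200 camera calls.

## Working session

There is one attempt and no reset: what is moved stays moved. The work goes in short steps, Python scripts to look and compute and a shell command to move; the robot and the scene stay as the last step left them, time stands still between calls to the robot, and variables do not carry over. Pictures are saved under pics/ and viewed, at most 10 in all, crops included, and the job is handed in when it is done.

```bash
mkdir -p pics; ls; python3 - <<'E'
from rig import manip
import cv2,numpy as np
s=manip.get_state();print(s['time'],s['tool_pos'],np.round(s['tool_rot'],3),s['gripper_width'],s['contact_force'])
for n in("top","side"):
    f=manip.grab_frame(n);np.savez('/tmp/%s.npz'%n,**f);cv2.imwrite('pics/%s0.png'%n,f['color'][:,:,::-1])
    print(n,f['fx'],f['cx'],f['cy'],np.round(f['world_from_camera'],3), f.keys())
E
```

```text
pics
0.0 [114.94617578 512.12758722 403.91962996] [[-0.976  0.219 -0.   ]
 [ 0.219  0.976 -0.002]
 [ 0.    -0.002 -1.   ]] 85.64215179583493 [-0.40982997  0.16163684  0.09547036]
top 349.51444992950707 250.50580553254375 188.58842770849782 [[-3.00000e-02  9.96000e-01 -8.90000e-02  4.48371e+02]
 [-1.00000e+00 -2.90000e-02  1.20000e-02  1.84360e+01]
 [ 9.00000e-03  8.90000e-02  9.96000e-01  9.88530e+02]
 [ 0.00000e+00  0.00000e+00  0.00000e+00  1.00000e+00]] dict_keys(['color', 'depth', 'fx', 'fy', 'cx', 'cy', 'world_from_camera'])
side 358.06734510814516 254.87136549130358 194.67687314424492 [[-9.67000e-01  1.30000e-01 -2.18000e-01  3.24094e+02]
 [-2.53000e-01 -5.46000e-01  7.99000e-01  7.76534e+02]
 [-1.50000e-02  8.28000e-01  5.61000e-01  5.91717e+02]
 [ 0.00000e+00  0.00000e+00  0.00000e+00  1.00000e+00]] dict_keys(['color', 'depth', 'fx', 'fy', 'cx', 'cy', 'world_from_camera'])
```

View pics/top0.png

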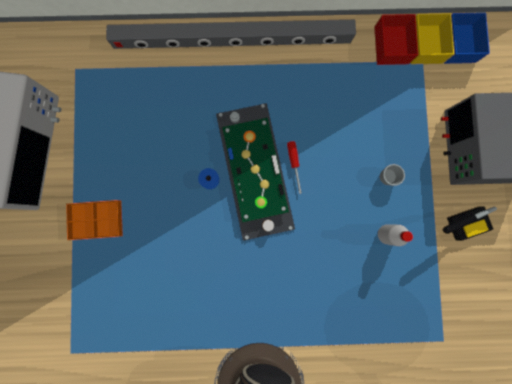

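View pics/side0.png

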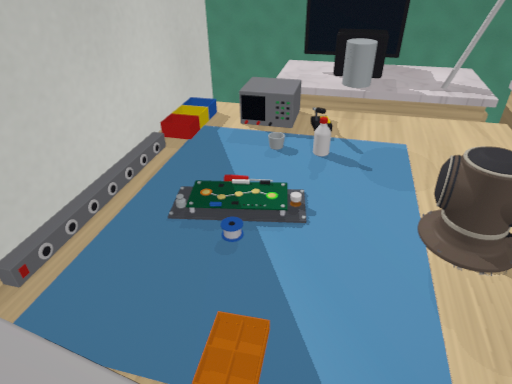

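The top view shows orange dome 1 at (249,136), then domes at (246,154), (255,169) and (264,184), and green dome 5 at (261,202). The weight is at (235,117), the jar at (268,226), the reel on the left and the screwdriver on the right. The side view shows the same row, with dome 1 at about (206,192) and dome 5 at about (272,196).

```bash
cat > h.py <<'E'
import numpy as np,cv2
def load(n):return dict(np.load('/tmp/%s.npz'%n))
def ray(f,u,v):
    d=np.array([(u-f['cx'])/f['fx'],-(v-f['cy'])/f['fy'],-1.]);T=f['world_from_camera']
    return T[:3,3],T[:3,:3]@d
def onz(f,u,v,z):
    o,d=ray(f,u,v);return o+d*(z-o[2])/d[2]
def tri(f,a,g,b):
    o,d=ray(f,*a);p,e=ray(g,*b);A=np.c_[d,-e];t=np.linalg.lstsq(A,p-o,rcond=None)[0]
    return (o+d*t[0]+p+e*t[1])/2,np.linalg.norm(o+d*t[0]-p-e*t[1])
def blobs(f,box):
    x0,x1,y0,y1=box;h=cv2.cvtColor(f['color'],cv2.COLOR_RGB2HSV).astype(int)
    H,S,V=h[...,0],h[...,1],h[...,2]
    m=(((H<34)&(S>90)&(V>130))|((H<65)&(S>120)&(V>150))).astype(np.uint8)
    k=np.zeros_like(m);k[y0:y1,x0:x1]=m[y0:y1,x0:x1]
    n,_,st,c=cv2.connectedComponentsWithStats(k,connectivity=4)
    return [(c[i],st[i,4],st[i,2:4]) for i in range(1,n) if st[i,4]>12]
E
python3 - <<'E'
from h import *
t,s=load('top'),load('side')
B={}
for n,f,b in(('t',t,(236,274,125,212)),('s',s,(195,284,180,204))):
    L=blobs(f,b);B[n]=L
    for c,a,w in L:print(n,c.round(1),a,w,onz(f,*c,39).round(1), f['depth'][int(c[1]),int(c[0])])
T=sorted(B['t'],key=lambda b:b[0][1]);S=sorted(B['s'],key=lambda b:b[0][0])
if len(T)==len(S):
    for a,b in zip(T,S):
        p,e=tri(t,a[0],s,b[0]);print(p.round(1),round(e,1))
P=[onz(t,*b[0],39) for b in T];print([round(np.linalg.norm(P[i+1]-P[i]),1) for i in range(len(P)-1)])
for f,b,n in((t,(205,305,95,245),'t'),(s,(160,320,165,245),'s')):
    x0,x1,y0,y1=b;cv2.imwrite('pics/c%s.png'%n,cv2.resize(f['color'][y0:y1,x0:x1,::-1],None,fx=4,fy=4,interpolation=2))
E
```

```text
t [249.2 136.4] 84 [11 10] [677.7   6.5  39. ] 964.25903
t [245.8 154.1] 34 [7 7] [628.4  17.3  39. ] 960.3428
t [254.9 168.6] 48 [8 8] [587.4  -6.5  39. ] 956.95306
t [264.3 183.5] 53 [8 8] [545.6 -30.9  39. ] 954.31195
t [260.5 201.7] 103 [12 12] [496.1 -19.1  39. ] 950.20294
s [205.6 191.5] 57 [12  6] [676.7   6.4  39. ] 998.21643
s [255.1 190.5] 29 [9 4] [543.1 -30.2  39. ] 997.9436
s [238.2 193.2] 29 [8 5] [585.3  -6.2  39. ] 987.7085
s [271.5 195. ] 68 [12  7] [493.7 -19.   39. ] 976.32434
s [220.9 196.1] 30 [9 5] [627.4  18.1  39. ] 975.23663
[677.2   6.4  39. ] 0.9
[628.1  17.2  38.4] 0.8
[586.5  -6.7  38.6] 2.0
[544.5 -31.2  38.3] 2.3
[495.  -19.3  38.7] 2.4
[np.float64(50.4), np.float64(47.4), np.float64(48.5), np.float64(50.8)]
```

View pics/ct.png

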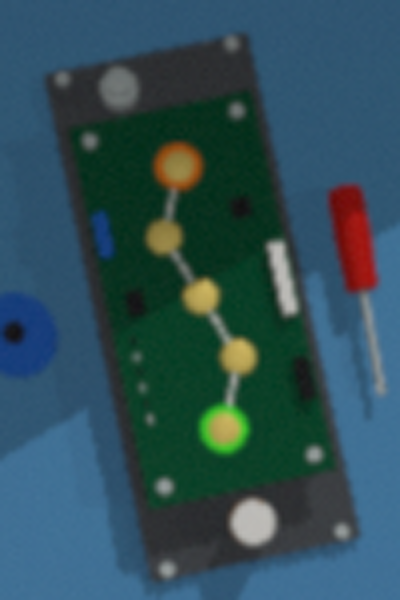

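The crop confirms the five domes, and the two views agree to about 2 mm: heights are 38–39 mm and spacing about 49 mm. Next I'll work out the shift to a hover over dome 1.

```bash
cat >> h.py <<'E'
D=np.array([[677,6.5],[628.2,17.3],[587,-6.6],[545,-31],[495.5,-19.2]])
def go():
    from rig import manip
    s=manip.get_state();R=s['tool_rot'];p=np.array(s['tool_pos'])
    print('t',s['time'],'p',p.round(1),'F',np.round(s['contact_force'],2),'w',round(s['gripper_width'],1))
    for i,d in enumerate(D):print(i+1,(R.T@(np.r_[d,213]-p)/1000).round(4))
E
python3 -c "from h import *;go()"
```

```text
t 0.1 p [115.  512.2 404. ] F [ 0.88  0.37 -0.24] w 84.7
1 [-0.6592 -0.37    0.1915]
2 [-0.6092 -0.3701  0.1915]
3 [-0.5742 -0.4025  0.1916]
4 [-0.5386 -0.4355  0.1916]
5 [-0.4877 -0.4348  0.1916]
```

```bash
python3 -m crank '[[1,-0.33,-0.185,0.05,0],[1,-0.33,-0.185,0.05,0],[1,-0.33,-0.185,0.05,0],[1,-0.33,-0.185,0.05,0],[1,-0.33,-0.185,0.05,0],[1,-0.33,-0.185,0.05,0],[1,-0.33,-0.185,0.05,0],[1,-0.33,-0.185,0.05,0]]'; python3 -c "from h import *;go()"
```

```text
time: 0.9
tool_pos: [398.0, 257.1, 353.9]
tool_rot: [[-0.975, 0.221, -0.0], [0.221, 0.975, -0.001], [0.0, -0.001, -1.0]]
contact_force: [-0.3, 0.8, -0.0]
gripper_width: 0.1
grasp_force: 0.0
t 0.9 p [398.  257.1 353.9] F [-0.3   0.81 -0.01] w 0.1
1 [-0.3275 -0.1825  0.141 ]
2 [-0.2776 -0.1828  0.141 ]
3 [-0.2427 -0.2152  0.1411]
4 [-0.2071 -0.2483  0.1411]
5 [-0.1562 -0.2477  0.1411]
```

```bash
python3 -m crank '[[1,-0.328,-0.183,0.08,0],[1,-0.328,-0.183,0.08,0],[1,-0.328,-0.183,0.08,0],[1,-0.328,-0.183,0.08,0],[1,-0.328,-0.183,0.08,0],[1,-0.328,-0.183,0.08,0],[1,-0.328,-0.183,0.08,0],[1,-0.328,-0.183,0.08,0]]'; python3 -m crank '[[1,0,0,0,0],[1,0,0,0,0],[1,0,0,0,0]]'; python3 -c "from h import *;go()"
```

```text
time: 1.7
tool_pos: [678.0, 6.6, 272.8]
tool_rot: [[-0.975, 0.221, -0.001], [0.221, 0.975, -0.0], [0.001, -0.001, -1.0]]
contact_force: [-0.0, -0.3, -0.3]
gripper_width: -0.0
grasp_force: 0.0
time: 2.0
tool_pos: [675.8, 9.7, 274.7]
tool_rot: [[-0.976, 0.218, -0.001], [0.218, 0.976, 0.0], [0.001, 0.0, -1.0]]
contact_force: [-0.3, 0.6, -0.4]
gripper_width: 0.3
grasp_force: 0.0
t 2.0 p [675.8   9.7 274.7] F [-0.31  0.63 -0.4 ] w 0.3
1 [-0.0019 -0.0029  0.0617]
2 [ 0.0481 -0.003   0.0617]
3 [ 0.0831 -0.0353  0.0618]
4 [ 0.1187 -0.0683  0.0618]
5 [ 0.1696 -0.0676  0.0618]
```

```bash
python3 -m crank '[[1,-0.001,-0.001,0.02,0],[1,-0.001,-0.001,0.04,0],[1,-0.001,-0.001,0.052,0],[1,-0.001,-0.001,0.052,0],[1,-0.001,-0.001,0.052,0]]';python3 -m crank '[[1,0,0,0,0],[1,0,0,0,0],[1,0,0,0,0]]'; python3 - <<'E'
from h import *;go()
from rig import manip
f=manip.grab_frame('side');cv2.imwrite('pics/s1.png',cv2.resize(f['color'][130:250,150:310,::-1],None,fx=4,fy=4,interpolation=2))
E
```

```text
time: 2.5
tool_pos: [676.9, 8.5, 223.5]
tool_rot: [[-0.976, 0.218, 0.0], [0.218, 0.976, -0.0], [-0.0, 0.0, -1.0]]
contact_force: [-0.3, -0.5, 0.1]
gripper_width: -0.3
grasp_force: 0.0
time: 2.8
tool_pos: [677.4, 7.9, 223.5]
tool_rot: [[-0.976, 0.219, 0.001], [0.219, 0.976, 0.0], [-0.001, 0.0, -1.0]]
contact_force: [0.6, 0.3, 0.1]
gripper_width: -0.2
grasp_force: 0.0
t 2.8 p [677.4   7.9 223.5] F [0.62 0.33 0.09] w -0.2
1 [ 0.0001 -0.0015  0.0105]
2 [ 0.05   -0.0016  0.0104]
3 [ 0.085  -0.0339  0.0104]
4 [ 0.1207 -0.067   0.0103]
5 [ 0.1715 -0.0663  0.0103]
```

View pics/s1.png

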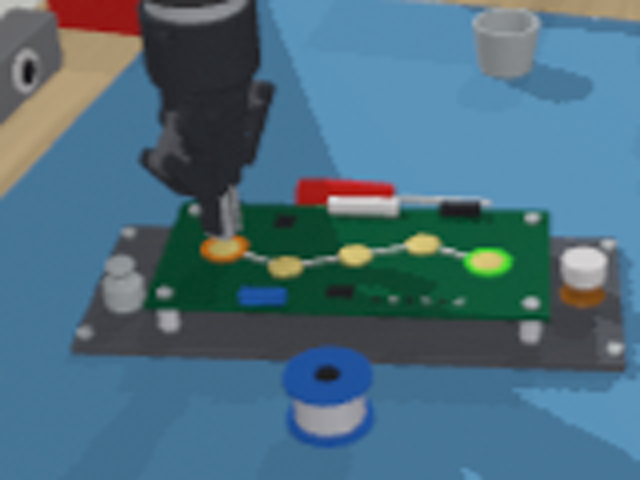

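The closed fingertips are just above the orange ring, at crop pixel (228,235). Now I'll lower them gently.

```bash
python3 -m crank '[[1,0,-0.001,0.004,0],[1,0,-0.001,0.008,0],[1,0,-0.001,0.01,0],[1,0,-0.001,0.012,0],[1,0,-0.001,0.0135,0],[1,0,-0.001,0.0135,0],[1,0,-0.001,0.0135,0]]';python3 -m crank '[[1,0,0,0,0]]';python3 -m crank '[[1,0,0,0,0]]'
```

```text
time: 3.55
tool_pos: [676.9, 6.8, 209.5]
tool_rot: [[-0.976, 0.219, 0.0], [0.219, 0.976, -0.0], [-0.0, -0.0, -1.0]]
contact_force: [-0.3, -0.6, 3.9]
gripper_width: 0.0
grasp_force: 2.0
time: 3.65
tool_pos: [676.9, 6.8, 209.5]
tool_rot: [[-0.976, 0.219, 0.0], [0.219, 0.976, -0.0], [-0.0, -0.0, -1.0]]
contact_force: [-0.8, -1.2, 4.1]
gripper_width: 0.3
grasp_force: 2.0
time: 3.75
tool_pos: [676.9, 6.8, 209.4]
tool_rot: [[-0.976, 0.219, 0.0], [0.219, 0.976, -0.0], [-0.0, -0.0, -1.0]]
contact_force: [-1.5, -1.2, 3.2]
gripper_width: 0.1
grasp_force: 2.0
```

About 3.7 N gives roughly 5 mm of push. I'll slide to dome 2 slightly higher.

```bash
python3 -m crank '[[1,0.006,0,-0.001,0],[1,0.013,0,-0.001,0],[1,0.02,0,-0.001,0],[1,0.027,0,-0.001,0],[1,0.034,0,-0.001,0],[1,0.041,0,-0.001,0],[1,0.048,0,-0.001,0],[1,0.05,0,-0.001,0]]';python3 -m crank '[[1,0,0,0,0],[1,0,0,0,0]]';python3 -c "from h import *;go()"
```

```text
time: 4.55
tool_pos: [627.4, 18.0, 210.5]
tool_rot: [[-0.976, 0.219, 0.0], [0.219, 0.976, 0.0], [-0.0, 0.0, -1.0]]
contact_force: [2.5, -0.3, 3.1]
gripper_width: -0.0
grasp_force: 1.6
time: 4.75
tool_pos: [627.7, 18.0, 210.0]
tool_rot: [[-0.976, 0.219, -0.002], [0.219, 0.976, 0.0], [0.002, 0.0, -1.0]]
contact_force: [-1.1, 0.4, 2.9]
gripper_width: 0.4
grasp_force: 1.8
t 4.75 p [627.7  18.  210. ] F [-1.07  0.43  2.92] w 0.4
1 [-0.0506 -0.0004 -0.0031]
2 [-0.0007 -0.0005 -0.003 ]
3 [ 0.0343 -0.0329 -0.003 ]
4 [ 0.0699 -0.0659 -0.0029]
5 [ 0.1208 -0.0652 -0.0029]
```

On dome 2 with about 3 N. Next: domes 3, 4 and 5, one at a time.

```bash
python3 -m crank '[[1,0.005,-0.005,0,0],[1,0.01,-0.01,0,0],[1,0.015,-0.015,0,0],[1,0.02,-0.02,0,0],[1,0.025,-0.025,0,0],[1,0.03,-0.029,0,0],[1,0.034,-0.033,0,0],[1,0.034,-0.033,0,0]]';python3 -m crank '[[1,0,0,0,0],[1,0,0,0,0]]';python3 -c "from h import *;go()"
```

```text
time: 5.55
tool_pos: [586.9, -7.4, 210.3]
tool_rot: [[-0.976, 0.22, -0.001], [0.22, 0.976, -0.001], [0.001, -0.001, -1.0]]
contact_force: [-1.3, -1.3, 3.7]
gripper_width: 0.2
grasp_force: 1.7
time: 5.75
tool_pos: [587.2, -7.2, 209.8]
tool_rot: [[-0.976, 0.219, -0.002], [0.219, 0.976, -0.001], [0.002, -0.002, -1.0]]
contact_force: [-1.9, -1.1, 3.9]
gripper_width: -0.2
grasp_force: 1.9
t 5.75 p [587.2  -7.2 209.8] F [-1.87 -1.14  3.85] w -0.2
1 [-0.0846  0.0331 -0.0034]
2 [-0.0346  0.0329 -0.0033]
3 [ 0.0003  0.0005 -0.0032]
4 [ 0.0359 -0.0325 -0.0031]
5 [ 0.0868 -0.0318 -0.003 ]
```

```bash
python3 -m crank '[[1,0.005,-0.005,0,0],[1,0.01,-0.01,0,0],[1,0.015,-0.014,0,0],[1,0.02,-0.018,0,0],[1,0.025,-0.023,0,0],[1,0.031,-0.028,0,0],[1,0.036,-0.032,0,0],[1,0.036,-0.032,0,0]]';python3 -m crank '[[1,0,0,0,0],[1,0,0,0,0]]';python3 -c "from h import *;go()"
```

```text
time: 6.55
tool_pos: [544.6, -30.7, 210.3]
tool_rot: [[-0.976, 0.22, -0.001], [0.22, 0.976, -0.001], [0.001, -0.001, -1.0]]
contact_force: [-0.4, -0.8, 4.2]
gripper_width: -0.3
grasp_force: 1.7
time: 6.75
tool_pos: [545.0, -30.5, 209.8]
tool_rot: [[-0.976, 0.219, -0.002], [0.219, 0.976, -0.001], [0.002, -0.001, -1.0]]
contact_force: [-1.9, -0.8, 3.0]
gripper_width: -0.1
grasp_force: 1.8
t 6.75 p [545.  -30.5 209.8] F [-1.87 -0.84  2.99] w -0.1
1 [-0.1206  0.065  -0.0034]
2 [-0.0707  0.0648 -0.0034]
3 [-0.0357  0.0325 -0.0033]
4 [-0.0001 -0.0005 -0.0032]
5 [ 0.0508  0.0001 -0.0031]
```

```bash
python3 -m crank '[[1,0.007,0,0,0],[1,0.014,0,0,0],[1,0.021,0,0,0],[1,0.028,0,0,0],[1,0.035,0,0,0],[1,0.042,0,0,0],[1,0.049,0,0,0],[1,0.051,0,0,0]]';python3 -m crank '[[1,0,0,0,0],[1,0,0,0,0],[1,0,0,0,0]]'; python3 - <<'E'
from h import *;go()
from rig import manip
f=manip.grab_frame('side');cv2.imwrite('pics/s2.png',cv2.resize(f['color'][130:250,150:310,::-1],None,fx=4,fy=4,interpolation=2))
E
```

```text
time: 7.55
tool_pos: [495.1, -18.9, 210.4]
tool_rot: [[-0.976, 0.219, 0.0], [0.219, 0.976, 0.0], [-0.0, 0.0, -1.0]]
contact_force: [2.7, -0.5, 4.2]
gripper_width: -0.1
grasp_force: 1.6
time: 7.85
tool_pos: [495.5, -19.0, 209.9]
tool_rot: [[-0.976, 0.219, -0.002], [0.219, 0.976, 0.0], [0.002, 0.0, -1.0]]
contact_force: [-1.4, 0.9, 3.5]
gripper_width: -0.0
grasp_force: 1.8
t 7.85 p [495.5 -19.  209.9] F [-1.41  0.88  3.54] w -0.0
1 [-0.1716  0.0646 -0.0034]
2 [-0.1216  0.0645 -0.0034]
3 [-0.0866  0.0321 -0.0033]
4 [-0.051  -0.0009 -0.0032]
5 [-0.0001 -0.0002 -0.0031]
```

View pics/s2.png

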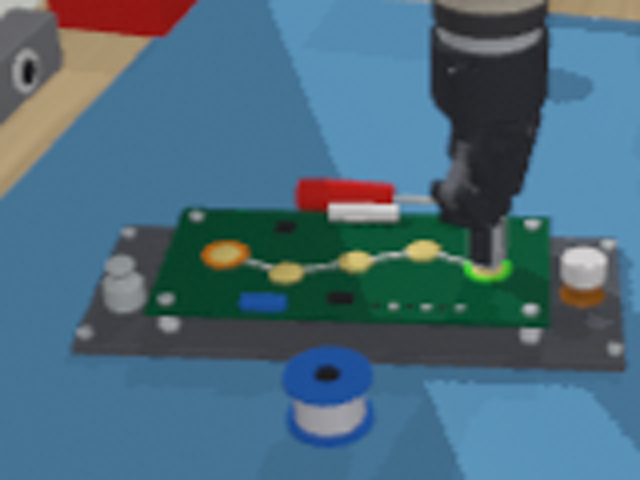

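The fingertips rest on the green-ringed dome at crop pixel (488,268). The panel is slightly lower than before, and the jar, weight, reel and screwdriver haven't moved. The force is about 3.5 N, roughly 5 mm of push, so I'm handing in.

```bash
python3 -c "
from rig import manip
print(manip.close_job())"
```

```text
the job is handed in; nothing more can be done
None
```

I handed the job in at about 8 s with the fingertips holding dome 5 at about 3.5 N (panel roughly 5 mm down by my estimate), after touching domes 1 to 4 in order; nothing loose near the panel looked moved in the last picture, and the hand-in returned no verdict.

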